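# Close the reader's tray and start the test

## Robot

A 6-joint arm with a two-finger parallel gripper is mounted at the origin on the work surface. World frame = base frame: x ahead of the robot, y to its left, z up, the work surface at z = 0. Lengths are in m, angles in rad, forces in N, time in s.
With the tool pointing down it reaches from about 0.25 to 0.8 m from the base axis. Payload 8.5 kg.
Tool frame: the origin (TCP) lies on the centre line of the jaws, within the pads' length; the fingertips stand ahead of it and the grasp point (between the pads) lies 8 mm behind it (tip_reach is the z of the fingertips in the tool frame, in m); z points along the fingers, y is the line along which they close (so a half turn about z gives the same grasp; the last joint's range is limited). The gripper opens to 85 mm and grips with 20 to 120 N. Pads are 22 mm wide; open, the fingers measure 114 mm over their backs; the gripper's body (76 mm by 85 mm) begins 54 mm behind the grasp point. The pads swing forward as they close: fully open they stand 13 mm farther back than shut.
Start: joints at [1.335, 0.238, -0.013, 1.319, 0, 1.571], TCP at [0.123, 0.51, 0.242] pointing down, gripper open.
Joint ranges: [-2.66, 2.66], [-1.03, 1.9], [-1.14, 1.46], [-1.82, 2.27], [-1.45, 1.34], [-3.14, 3.14]. Speed limits (rad/s): [2.22, 2.22, 2.79, 3.14, 3.14, 3.14].

## Interface

Orientations are given as [roll, pitch, yaw] about the fixed x, y, z axes, in that order (R = Rz(yaw) Ry(pitch) Rx(roll)).
In Python, from cell import state, camera, calibration, sign_off, tip_reach gives the robot as it stands.
- The arm moves only by the tool move_arm, never from a script. Its argument "deltas" is a list of rows, each a list of 7 numbers: the finger opening in cm, from 0 to 8.54, then the shift along the tool's x, y, z in cm, then the turn, a rotation vector about the tool's x, y, z in rad. A call has 1 to 10 rows; each row is the pose to reach, as a shift and turn from the pose commanded when the call began, along the tool's axes at that moment; what a row does not reach only later rows make up. A row lasts 1/10 s, in which the tool goes at most 50 mm and 8.59 degrees, less where a joint would pass 70% of its speed; a pose out of reach is approached as far as the arm can. A call with a gripper value outside its range is refused whole. The fingers move at their own pace and stop on an object; "force" is the grip in N (left out, the last holds). Time passes only in rows, so rows that repeat a pose let the fingers close. It gives the time, the measured TCP pose, the force, the opening and the grip force at its end, in the units of the state.
- state(): the state, without advancing time (a new reading comes with each control period).
- camera(name): name is "scene" or "top" or "wrist"; returns (picture, depth): 400x640x3 uint8, red, green, blue; 400x640 float32, m along the optical axis (not along the pixel's ray), 0 where there is no reading.
- calibration(name): a dict with "intrinsics" (3x3 intrinsics, pixels), "R" (3x3) and "t" (3): a world point X has camera coordinates R X + t; the wrist camera has in their place "tool_from_camera" (4x4, takes a point from camera to tool coordinates, whose origin is the TCP and whose axes are the flange's). Camera axes: x right, y down, z forward; pixel columns grow to the right and rows downward; lengths in m; the calibration is good to about 2 mm. A picture is of the moment at which its call begins: read the wrist's pose just before it. calibration takes no time and is no camera call.
- sign_off(): hands the job in; it is judged then, once.
The state is a dict: "time_s": time; "joint_positions": joint angles; "qvel": joint speeds; "tau": joint torques, N m; "eef_pos": TCP position; "eef_rot": TCP orientation; "force": force on the tool from outside, world axes, zero at the start; "wrist_torque": the same for the moment, N m; "width": finger opening in m; "grasp_force": force on a finger pad.
Only numpy, scipy, OpenCV 4.12 (cv2) and the standard library are available. Lean on these libraries where they do the work, as an engineer would, in place of code of your own. Each camera call takes 0.05 s, during which the arm holds its last target. There are 200 camera calls.

## Task

With a fingertip, gently push the cassette tray of the teal reader fully home, then lightly press that reader's green start key down and let it spring back, and withdraw the hand clear of everything. Grasp nothing, and leave the red and yellow keys, the orange reader and everything else on the bench untouched.

Things in the scene. Friction and masses are not known exactly. Their poses are not given: they have to be found in the camera images.
- teal: The reader to use: flat bench instrument, white above, TEAL lower shell and tray front, 140 deep (x) x 150 wide (y) x 58 mm high, fixed. Origin: centre of its underside, on the bench. Its -x axis points out of its front (tray side, roughly towards the robot), z up. On top three round keys in a row across the width, 48 mm apart, tops 80 mm above the bench. Over 30 N damages it.
- orange: The other reader, alike in size, layout and axes, but with an ORANGE lower shell and tray front. Somebody else's test is in it: not to be touched.
- teal_tray (a joint): How far (m) the teal reader's cassette tray stands out: 0 = fully home (against its stop), up to 0.06 = out. It slides along the reader's x axis (towards reader +x as it goes home), needs about 1.5 to 3 N, and stays where it is left.
- teal_front (a point): Centre of the outer face of the teal tray's front panel; moves with the tray. Panel: 80 mm wide, 36 mm high (10 to 46 mm above the bench), 10 mm thick. With the tray home its face stands 80 mm in front of the reader's origin (reader x = -0.080, y = 0, z = 0.028). A white test cassette lies on the tray behind the panel.
- orange_tray (a joint): How far (m) the orange reader's tray stands out, 0 = home to 0.06; it is to stay as it is.
- orange_front (a point): Centre of the outer face of the orange tray's front panel.
- teal_start (a joint): Travel (m) of the GREEN round key of the teal reader: 0 = up, 0.006 = fully down; it springs back. It is the start key, the middle one of the row. Fully down takes about 4 N, and the start counts from 4 mm down.
- teal_start_top (a point): Centre of the top face of the teal reader's green start key, 22 mm across; 12 mm from the reader's centre towards its front, on its centre line. Moves with the key.
- teal_stop (a joint): Travel (m) of the RED round key of the teal reader: 0 = up, 0.006 = fully down; it springs back. 48 mm from the green one on the reader's -y side.
- teal_menu (a joint): Travel (m) of the YELLOW round key of the teal reader: 0 = up, 0.006 = fully down; it springs back. 48 mm from the green one on the reader's +y side.
- orange_start (a joint): Travel (m) of the green round key of the orange reader: 0 = up, 0.006 = fully down; it springs back. Middle of its row.
- orange_stop (a joint): Travel (m) of the red round key of the orange reader: 0 = up, 0.006 = fully down; it springs back. On that reader's -y side.
- orange_menu (a joint): Travel (m) of the yellow round key of the orange reader: 0 = up, 0.006 = fully down; it springs back. On that reader's +y side.
- vial: Small loose vial with red cap, 22 mm across, 40 mm high, between the two readers. Origin: centre of its underside.
- marker: Loose marker pen, grey with black cap, about 128 mm long and 15 mm thick, lying on the bench at the near right. Origin: underside, 42 mm from its grey end; x along it towards the cap.
- tipbox: Loose teal box of pipette tips with pale lid, 122 x 87 x 60 mm, at the left. Origin: centre of its underside.
- rack: Loose steel tube rack, 110 x 80 mm and 52 mm high, with capped tubes to 65 mm, at the right. Origin: centre of its underside.
- canister: Loose test-strip canister, 44 mm across, 110 mm high, with blue label and white cap, beyond the readers. Origin: centre of its underside.
- slidebox: Loose flat blue slide box, 87 x 152 x 38 mm, beyond the readers. Origin: centre of its underside.
- pipette: Loose hand pipette lying on the bench at the near left, 255 mm long, 26 mm thick. Origin: underside, 135 mm from its red button end; x towards the tip.
Things that resemble listed ones, but are neither listed nor needed, are in the scene too. Leave any purple look-alike of the teal alone.

How it is judged:
By the outcome, as a careful person would: the job done as asked, in the order asked, and still so for the second after the job is handed in, with the robot touching nothing.
It also fails if it takes over 43 s, if anything falls off the work surface, if the arm or the gripper's body presses on something with over 40 N, if the wrist force passes 120 N, or if a joint passes its speed limit or range.

## Working session

There is one attempt and no reset: what is moved stays moved. The work goes in short steps, Python scripts to look and compute and a tool call to move; the robot and the scene stay as the last step left them, time stands still between calls to the robot, and variables do not carry over. Pictures are saved under pics/ and viewed, at most 10 in all, crops included, and the job is handed in when it is done.

Besides the shell and the picture viewer there is one more tool, called as name(argument=value, ...), one argument or row to a line, values as JSON. move_arm: Moves the arm, as the interface text tells. Its arguments: {"type":"object","properties":{"deltas":{"type":"array"},"force":{"type":"number"}},"required":["deltas"]}

```bash
mkdir -p pics
python3 - <<'E'
from cell import *
import cv2,numpy as np
s=state();print(s['time_s'],s['eef_pos'],s['eef_rot'],s['width'],s['force'],tip_reach)
for n in ['scene','top']:
    p,d=camera(n);np.savez(''+n,p=p,d=d);cv2.imwrite(f'pics/{n}.png',p[:,:,::-1])
    c=calibration(n);print(n,c)
print(calibration('wrist'))
E
```

```text
0.0 [0.12256154 0.51007438 0.24169495] [-3.14017421e+00  2.14910261e-05  2.90576962e+00] 0.08522449564883453 [-0.64949971 -0.8043185  -0.20056628] 0.011
scene {'intrinsics': array([[447.91327007,   0.        , 325.09655502],
       [  0.        , 447.91327007, 198.15633456],
       [  0.        ,   0.        ,   1.        ]]), 'R': array([[ 0.33531298,  0.94210605, -0.00118146],
       [ 0.48853885, -0.17495202, -0.85482255],
       [-0.80554019,  0.2860559 , -0.51891909]]), 't': array([-0.1990905 , -0.20031731,  1.60425943])}
top {'intrinsics': array([[400.20111865,   0.        , 321.33554266],
       [  0.        , 400.20111865, 205.61642223],
       [  0.        ,   0.        ,   1.        ]]), 'R': array([[ 0.01982366, -0.999799  , -0.00299542],
       [-0.985225  , -0.01902475, -0.17020503],
       [ 0.17011383,  0.00632525, -0.98540412]]), 't': array([0.00175524, 0.55148225, 1.2855487 ])}
{'intrinsics': array([[290.16189286,   0.        , 320.99427337],
       [  0.        , 290.16189286, 201.52159587],
       [  0.        ,   0.        ,   1.        ]]), 'tool_from_camera': array([[-4.46316128e-04, -9.49679613e-01, -3.13222657e-01,
         8.01383278e-02],
       [ 9.99999898e-01, -4.02566191e-04, -2.04350408e-04,
        -2.22888283e-04],
       [ 6.79745646e-05, -3.13222716e-01,  9.49679696e-01,
        -1.30598426e-01],
       [ 0.00000000e+00,  0.00000000e+00,  0.00000000e+00,
         1.00000000e+00]])}
```

View pics/top.png

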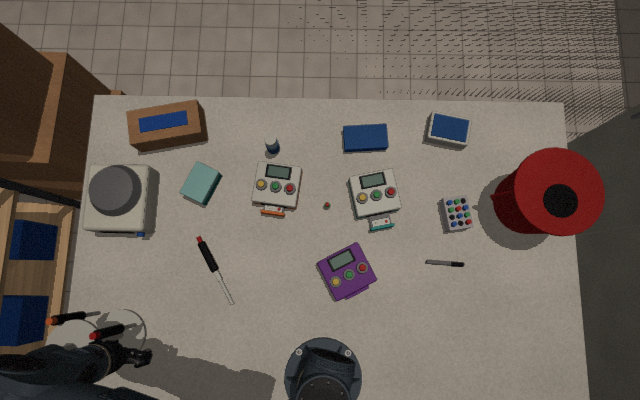

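View pics/scene.png

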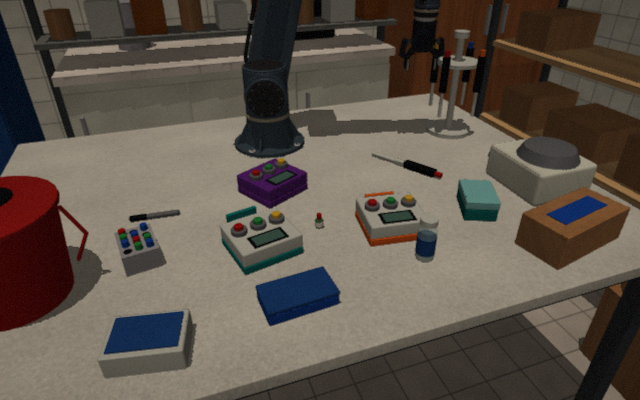

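The top view shows three candidates:
- White/teal reader at (375,195), with its tray out at (381,224).
- White/orange reader at (277,187).
- Purple look-alike at (346,271).

The first fits the description: it has a white top, and the teal shell also shows in the scene view at (262,240). The next step is to measure its keys and tray and confirm it in a crop.

```bash
cat > h.py <<'E'
import numpy as np,cv2
from cell import *
from scipy.spatial.transform import Rotation as Ro
def ray(K,R,t,uv,z):
    d=R.T@np.linalg.inv(K)@np.array([*uv,1.]);o=-R.T@t
    return o+d*(z-o[2])/d[2]
def blobs(p,hlo,hhi,roi,smin=90,vmin=40,amin=8):
    x0,y0,x1,y1=roi;h=cv2.cvtColor(p[y0:y1,x0:x1],cv2.COLOR_RGB2HSV)
    m=cv2.inRange(h,(hlo,smin,vmin),(hhi,255,255))
    n,l,st,c=cv2.connectedComponentsWithStats(m)
    return [(c[i]+[x0,y0],st[i,4],st[i,:4]+[x0,y0,0,0]) for i in range(1,n) if st[i,4]>=amin]
E
python3 - <<'E'
from h import *
p=np.load('top.npz')['p'];c=calibration('top');K,R,t=c['intrinsics'],c['R'],c['t']
roi=(340,160,410,240)
for n,a,b,z in [('green',45,80,.08),('yellow',18,34,.08),('red',0,8,.08),('red2',172,179,.08),('teal',80,100,.046)]:
    for uv,A,bb in blobs(p,a,b,roi): print(n,uv.round(1),A,bb,ray(K,R,t,uv,z).round(4))
cv2.imwrite('pics/crop.png',cv2.resize(p[150:250,330:430,::-1],None,fx=6,fy=6,interpolation=cv2.INTER_CUBIC))
E
```

```text
green [376.3 194.1] 31 [374 191   6   7] [ 0.5873 -0.1663  0.08  ]
yellow [362. 197.] 39 [359 194   7   7] [ 0.5767 -0.1197  0.08  ]
red [390.7 191.2] 39 [387 188   8   7] [ 0.598  -0.2133  0.08  ]
teal [381.6 226.8] 77 [370 223  24   8] [ 0.4846 -0.1878  0.046 ]
```

View pics/crop.png

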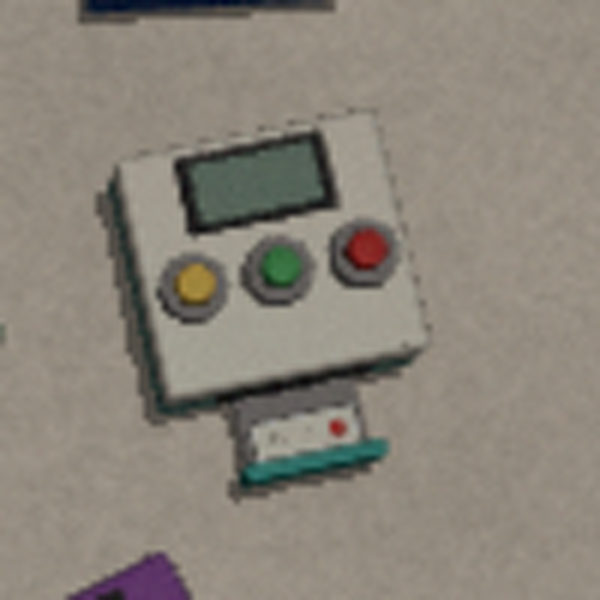

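The crop confirms it: white top, teal shell and teal tray front at crop (315,462), with the green key at (280,265) between yellow on the left and red on the right. Reader yaw is about 0.224 rad and its origin about (0.599, -0.164). The tray stands out about 42 mm. I'll close the fingers and go to hover in front of the tray.

move_arm(
  deltas=[
    [0, -47.7, -61.5, 4.2, 0, 0, 2.68],
    [0, -47.7, -61.5, 4.2, 0, 0, 2.68],
    [0, -47.7, -61.5, 4.2, 0, 0, 2.68],
    [0, -47.7, -61.5, 4.2, 0, 0, 2.68],
    [0, -47.7, -61.5, 4.2, 0, 0, 2.68],
    [0, -47.7, -61.5, 4.2, 0, 0, 2.68],
    [0, -47.7, -61.5, 4.2, 0, 0, 2.68],
    [0, -47.7, -61.5, 4.2, 0, 0, 2.68],
    [0, -47.7, -61.5, 4.2, 0, 0, 2.68],
    [0, -47.7, -61.5, 4.2, 0, 0, 2.68],
  ],
)

```text
time_s: 1.1
eef_pos: [0.3281, 0.0533, 0.2154]
eef_rot: [3.141, -0.0, 1.4]
force: [0.8, 1.3, 0.2]
width: -0.0003
grasp_force: 0.0
```

move_arm(
  deltas=[
    [0, -22.9, 15.6, 1.5, 0, 0, 1.18],
    [0, -22.9, 15.6, 1.5, 0, 0, 1.18],
    [0, -22.9, 15.6, 1.5, 0, 0, 1.18],
    [0, -22.9, 15.6, 1.5, 0, 0, 1.18],
    [0, -22.9, 15.6, 1.5, 0, 0, 1.18],
    [0, -22.9, 15.6, 1.5, 0, 0, 1.18],
    [0, -22.9, 15.6, 1.5, 0, 0, 1.18],
    [0, -22.9, 15.6, 1.5, 0, 0, 1.18],
    [0, -22.9, 15.6, 1.5, 0, 0, 1.18],
    [0, -22.9, 15.6, 1.5, 0, 0, 1.18],
  ],
)

```text
time_s: 2.1
eef_pos: [0.4441, -0.1961, 0.2002]
eef_rot: [-3.141, 0.0, 0.23]
force: [0.6, -0.6, -0.1]
width: -0.0001
grasp_force: 0.0
```

```bash
cat >> h.py <<'E'
def wrist():
    s=state();p,d=camera('wrist');c=calibration('wrist');T=np.eye(4)
    T[:3,:3]=Ro.from_euler('xyz',s['eef_rot']).as_matrix();T[:3,3]=s['eef_pos']
    W=np.linalg.inv(T@c['tool_from_camera']);return s,p,d,c['intrinsics'],W[:3,:3],W[:3,3]
E
python3 - <<'E'
from h import *
import cell
s,p,d,K,R,t=wrist();print(s['time_s'],s['eef_pos'],s['eef_rot'],s['joint_positions'],s['force'],cell.tip_reach)
cv2.imwrite('pics/w1.png',p[:,:,::-1])
for n,a,b,z in [('green',45,80,.08),('yellow',18,34,.08),('red',0,8,.08),('red2',172,179,.08),('teal',80,100,.046)]:
    for uv,A,bb in blobs(p,a,b,(0,0,640,400),amin=60): print(n,uv.round(1),A,bb,ray(K,R,t,uv,z).round(4))
E
```

```text
2.1 [ 0.44408758 -0.1960622   0.20021582] [-3.14142263e+00  4.36697766e-04  2.29751296e-01] [-4.15680936e-01  1.89803435e-01 -1.86653140e-01  1.19479088e+00
 -1.26872194e-04  2.49616049e+00] [ 0.56494292 -0.62001328 -0.12051603] 0.011
green [324.1  15.5] 736 [311   0  28  33] [ 0.5859 -0.1657  0.08  ]
green [151.7  24.4] 159 [140  11  20  24] [ 0.5505 -0.0399  0.08  ]
green [608.1 117.2] 457 [592 108  32  19] [ 0.5681 -0.4122  0.08  ]
green [571.6 142.4] 439 [557 134  30  18] [ 0.5424 -0.3929  0.08  ]
green [614.2 170.7] 384 [600 162  28  19] [ 0.5285 -0.4414  0.08  ]
green [181.2 277.8] 401 [170 267  24  23] [ 0.3322 -0.0792  0.08  ]
yellow [261.8  15.2] 776 [247   0  30  33] [ 0.5754 -0.1201  0.08  ]
yellow [138.5 288.2] 435 [126 277  26  23] [ 0.31  -0.038  0.08 ]
red [386.7  15.5] 739 [372   0  30  34] [ 0.5966 -0.2114  0.08  ]
red [140.6  18.3] 258 [131   9  22  20] [ 0.5527 -0.0315  0.08  ]
red [340.5 128.4] 79 [336 124  10  10] [ 0.5089 -0.1981  0.08  ]
red [598.6 144.1] 352 [584 135  28  19] [ 0.5463 -0.416   0.08  ]
red [604.7 194.8] 358 [589 185  30  20] [ 0.5065 -0.445   0.08  ]
red [225.  267.3] 315 [214 256  23  23] [ 0.354  -0.1203  0.08  ]
teal [323.2 145.8] 986 [283 139  80  14] [ 0.4871 -0.1885  0.046 ]
```

View pics/w1.png

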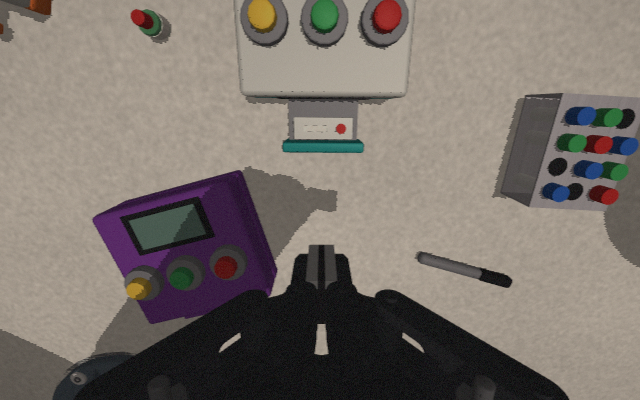

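The wrist view shows the teal panel at (283-362, 139-153), centred under the keys. The purple unit's nearest edge is at columns up to 277, so the finger column at 322 is clear. The tray stands out about 40 mm. I'll descend partway and check tip clearance.

move_arm(
  deltas=[
    [0, 0, 0.3, 4, 0, 0, 0],
    [0, 0, 0.3, 8, 0, 0, 0],
    [0, 0, 0.3, 12, 0, 0, 0],
    [0, 0, 0.3, 13, 0, 0, 0],
    [0, 0, 0.3, 13, 0, 0, 0],
  ],
)

```text
time_s: 2.65
eef_pos: [0.4441, -0.1985, 0.0697]
eef_rot: [-3.14, 0.002, 0.228]
force: [0.1, 0.4, 0.9]
width: -0.0001
grasp_force: 0.0
```

Run:
```python
from h import *
s,p,d,K,R,t=wrist();print(s['time_s'],s['eef_pos'],s['eef_rot'],s['force'])
cv2.imwrite('pics/w2.png',p[:,:,::-1])
O=np.array([.598,-.1633]);A=np.array([[.974,.227],[-.227,.974]])
for uv,a,bb in blobs(p,80,100,(0,0,640,400),amin=200): 
    for q in [uv,(uv[0],bb[1]+bb[3]-.5),(bb[0],uv[1]),(bb[0]+bb[2],uv[1])]:
        X=ray(K,R,t,q,.046);print(bb,X.round(4),(A@(X[:2]-O)).round(4))
print('tcp',A@(s['eef_pos'][:2]-O))
# tip: points in tool frame from depth
T=calibration('wrist')['tool_from_camera']
v,u=np.mgrid[150:330:1,280:370:1];z=d[v,u];ok=(z>.02)&(z<.2)
P=np.c_[((u-K[0,2])/K[0,0]*z)[ok],((v-K[1,2])/K[1,1]*z)[ok],z[ok]]@T[:3,:3].T+T[:3,3]
P=P[np.abs(P[:,1])<.02]; print('tool pts',len(P),np.percentile(P,[1,50,99],axis=0).round(4))
```

```text
2.65 [ 0.44408683 -0.19850016  0.06967278] [-3.13992167e+00  2.30663830e-03  2.27637288e-01] [0.12553142 0.38559727 0.93724682]
[248 160 144  27] [ 0.4881 -0.1878  0.046 ] [-0.1126  0.001 ]
[248 160 144  27] [ 0.4816 -0.1893  0.046 ] [-0.1193  0.0011]
[248 160 144  27] [ 0.4794 -0.15    0.046 ] [-0.1125  0.0399]
[248 160 144  27] [ 0.497  -0.2262  0.046 ] [-0.1126 -0.0383]
tcp [-0.15790186  0.00065333]
tool pts 8381 [[-0.0053 -0.0188 -0.0596]
 [ 0.0127  0.0008 -0.0217]
 [ 0.0556  0.0189  0.0442]]
```

View pics/w2.png

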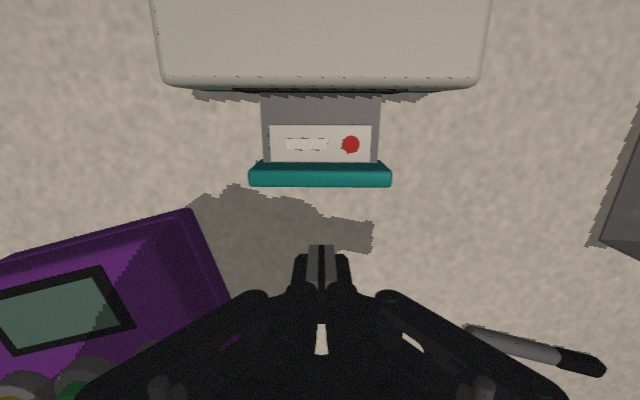

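The view shows the tip at (322,245) in front of the panel centre, with the panel's face at reader x of -0.119. The left linkage passes above the purple unit, so I'll check its height from the depth reading first.

Run:
```python
from h import *
s,p,d,K,R,t=wrist()
T=calibration('wrist')['tool_from_camera']
v,u=np.mgrid[0:400,0:640];z=d;ok=(z>.02)
C=np.c_[((u-K[0,2])/K[0,0]*z)[ok],((v-K[1,2])/K[1,1]*z)[ok],z[ok]]
P=C@T[:3,:3].T+T[:3,3];rgb=p[ok].astype(int)
blk=(rgb.max(1)<45)&(P[:,2]<.02)&(v[ok]>235)
for a,b in [(-.07,-.05),(-.05,-.035),(-.035,-.02),(-.02,-.012),(-.012,.012),(.012,.02),(.02,.035),(.035,.05),(.05,.07)]:
    m=blk&(P[:,1]>a)&(P[:,1]<b)
    if m.sum()>5: print(a,b,m.sum(),'zmax',np.percentile(P[m,2],99).round(4),'x',np.percentile(P[m,0],[1,99]).round(3))
W=(C-t)@R
rgbf=(rgb[:,2]>rgb[:,1]+25)&(rgb[:,0]>rgb[:,1]+10)&(u[ok]<300)&(v[ok]>200)
print('purple tool y max/min',np.percentile(P[rgbf,1],[1,99]).round(3),'z world max',np.percentile(W[rgbf,2],99).round(3))
tip=(np.abs(P[:,1])<.008)&(P[:,0]<.03)&(np.abs(v[ok]-265)<25);print('tip z',np.percentile(P[tip],[1,50,90,99],axis=0).round(4))
```

```text
-0.07 -0.05 1575 zmax -0.0616 x [0.011 0.015]
-0.05 -0.035 5225 zmax -0.0444 x [-0.008  0.013]
-0.035 -0.02 4356 zmax -0.0349 x [-0.009  0.014]
-0.02 -0.012 2206 zmax -0.0095 x [0.006 0.021]
-0.012 0.012 10171 zmax 0.0009 x [-0.007  0.02 ]
0.012 0.02 2385 zmax -0.0048 x [0.007 0.021]
0.02 0.035 4167 zmax -0.0346 x [-0.009  0.014]
0.035 0.05 5158 zmax -0.044 x [-0.008  0.013]
0.05 0.07 1666 zmax -0.0613 x [0.011 0.015]
purple tool y max/min [-0.211 -0.077] z world max 0.058
tip z [[-0.0206 -0.0078 -0.0344]
 [ 0.0113 -0.     -0.0152]
 [ 0.0124  0.0061  0.0046]
 [ 0.0142  0.0078  0.0723]]
```

The linkage clears everything, but the finger backs stand a little ahead of the pads. I'll tilt 0.3 rad so the tip leads, then descend.

move_arm(
  deltas=[
    [0, 0, 0, 0, 0, 0.15, 0],
    [0, 0, 0, 1, 0, 0.3, 0],
    [0, 0, 0, 2, 0, 0.3, 0],
    [0, 0, 0, 2.8, 0, 0.3, 0],
    [0, 0, 0, 2.8, 0, 0.3, 0],
  ],
)

```text
time_s: 3.25
eef_pos: [0.4463, -0.1999, 0.0429]
eef_rot: [3.14, -0.299, 0.226]
force: [0.4, -0.1, -0.5]
width: 0.0
grasp_force: 0.0
```

move_arm(
  deltas=[
    [0, 0.57, -0.1, 0.18, 0, 0, 0],
    [0, 1.15, -0.1, 0.35, 0, 0, 0],
    [0, 1.72, -0.1, 0.53, 0, 0, 0],
    [0, 2.1, -0.1, 0.65, 0, 0, 0],
    [0, 2.39, -0.1, 0.74, 0, 0, 0],
    [0, 2.67, -0.1, 0.83, 0, 0, 0],
    [0, 2.96, -0.1, 0.92, 0, 0, 0],
    [0, 3.25, -0.1, 1.0, 0, 0, 0],
    [0, 3.53, -0.1, 1.09, 0, 0, 0],
    [0, 3.82, -0.1, 1.18, 0, 0, 0],
  ],
)

```text
time_s: 4.25
eef_pos: [0.4837, -0.1892, 0.0424]
eef_rot: [3.142, -0.3, 0.226]
force: [-2.1, -0.3, 0.7]
width: -0.0002
grasp_force: 0.9
```

move_arm(
  deltas=[
    [0, 0.29, 0, 0.09, 0, 0, 0],
    [0, 0.57, 0, 0.18, 0, 0, 0],
    [0, 0.86, 0, 0.27, 0, 0, 0],
    [0, 1.15, 0, 0.35, 0, 0, 0],
    [0, 1.34, 0, 0.41, 0, 0, 0],
    [0, 1.53, 0, 0.47, 0, 0, 0],
    [0, 1.72, 0, 0.53, 0, 0, 0],
    [0, 1.81, 0, 0.56, 0, 0, 0],
    [0, 1.81, 0, 0.56, 0, 0, 0],
  ],
)

```text
time_s: 5.15
eef_pos: [0.5024, -0.1849, 0.0425]
eef_rot: [3.141, -0.3, 0.226]
force: [-0.8, -0.6, -0.1]
width: -0.0003
grasp_force: 0.2
```

move_arm(
  deltas=[
    [0, 0.1, 0, 0.03, 0, 0, 0],
    [0, 0.19, 0, 0.06, 0, 0, 0],
    [0, 0.24, 0, 0.07, 0, 0, 0],
  ],
)

```text
time_s: 5.45
eef_pos: [0.5046, -0.1844, 0.0424]
eef_rot: [3.142, -0.3, 0.226]
force: [-0.1, -1.0, -0.7]
width: 0.0001
grasp_force: 0.8
```

move_arm(
  deltas=[
    [0, 0.1, 0, 0.03, 0, 0, 0],
    [0, 0.1, 0, 0.03, 0, 0, 0],
  ],
)

```text
time_s: 5.65
eef_pos: [0.5057, -0.1841, 0.0424]
eef_rot: [3.142, -0.3, 0.226]
force: [0.0, -0.8, -0.3]
width: 0.0001
grasp_force: 0.4
```

move_arm(
  deltas=[
    [0, 0.1, 0, 0.03, 0, 0, 0],
    [0, 0.1, 0, 0.03, 0, 0, 0],
  ],
)

```text
time_s: 5.85
eef_pos: [0.5067, -0.1839, 0.0425]
eef_rot: [3.142, -0.3, 0.226]
force: [-0.1, -0.6, 0.6]
width: -0.0001
grasp_force: 0.5
```

Run:
```python
from h import *
s,p,d,K,R,t=wrist();print(s['eef_pos'],s['force'])
O=np.array([.598,-.1633]);A=np.array([[.974,.227],[-.227,.974]])
print('tcp',A@(s['eef_pos'][:2]-O))
for uv,a,bb in blobs(p,80,100,(0,0,640,400),amin=100):
    X=ray(K,R,t,(uv[0],bb[1]+bb[3]-.5),.046);print(uv,bb,a,(A@(X[:2]-O)).round(4))
cv2.imwrite('pics/w3.png',p[:,:,::-1])
```

```text
[ 0.50671395 -0.1838798   0.04246767] [-0.11511152 -0.60382483  0.6057861 ]
tcp [-0.09358423  0.00067721]
[319.94602552 235.58096173] [243 225 155  21] 3057 [-0.08    0.0008]
```

View pics/w3.png

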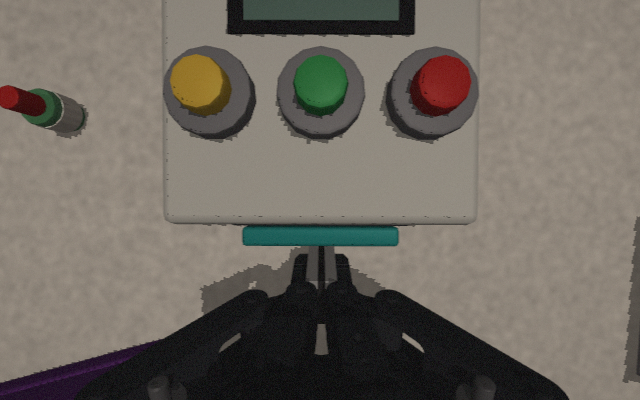

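The panel at (243-398, 225-246) is about at home, its face near reader x of -0.080. I'll nudge in small steps until the stop is felt.

move_arm(
  deltas=[
    [0, 0.1, 0, 0.03, 0, 0, 0],
    [0, 0.1, 0, 0.03, 0, 0, 0],
  ],
)

```text
time_s: 6.1
eef_pos: [0.5077, -0.1837, 0.0425]
eef_rot: [3.142, -0.3, 0.226]
force: [-0.7, -0.7, -0.2]
width: 0.0003
grasp_force: 0.5
```

move_arm(
  deltas=[
    [0, 0.1, 0, 0.03, 0, 0, 0],
    [0, 0.1, 0, 0.03, 0, 0, 0],
  ],
)

```text
time_s: 6.3
eef_pos: [0.5086, -0.1835, 0.0425]
eef_rot: [3.141, -0.3, 0.226]
force: [-1.6, -0.7, -0.2]
width: -0.0001
grasp_force: 0.9
```

move_arm(
  deltas=[
    [0, 0.1, 0, 0.03, 0, 0, 0],
    [0, 0.1, 0, 0.03, 0, 0, 0],
  ],
)

```text
time_s: 6.5
eef_pos: [0.5088, -0.1834, 0.0423]
eef_rot: [3.141, -0.298, 0.225]
force: [-5.7, -2.5, 3.7]
width: -0.0003
grasp_force: 3.5
```

move_arm(
  deltas=[
    [0, 0.1, 0, 0.03, 0, 0, 0],
    [0, 0.1, 0, 0.03, 0, 0, 0],
  ],
)

```text
time_s: 6.7
eef_pos: [0.509, -0.1833, 0.0422]
eef_rot: [3.141, -0.297, 0.224]
force: [-11.3, -3.9, 7.8]
width: -0.0001
grasp_force: 6.1
```

The stop is felt: the tool stalled at 12 N, so the tray is home. I'll back off, rise and level the tool.

move_arm(
  deltas=[
    [0, -0.6, 0, -0.18, 0, 0, 0],
    [0, -1.9, 0, -0.6, 0, 0, 0],
    [0, -2.9, 0, -0.9, 0, 0, 0],
    [0, -2.3, 0, -2.8, 0, 0, 0],
    [0, -1.1, 0, -6.6, 0, 0, 0],
    [0, 0.1, 0, -10.4, 0, -0.15, 0],
    [0, 0.1, 0, -10.4, 0, -0.3, 0],
    [0, 0.1, 0, -10.4, 0, -0.3, 0],
  ],
)

```text
time_s: 7.5
eef_pos: [0.4839, -0.1903, 0.1448]
eef_rot: [3.139, 0.001, 0.227]
force: [1.6, -0.2, 0.3]
width: 0.0003
grasp_force: 0.0
```

Run:
```python
from h import *
s,p,d,K,R,t=wrist();print(s['time_s'],s['eef_pos'],s['eef_rot'],s['force'])
O=np.array([.598,-.1633]);A=np.array([[.974,.227],[-.227,.974]])
print('tcp',A@(s['eef_pos'][:2]-O))
for n,a,b,z in [('green',45,80,.08),('yellow',18,34,.08),('red',0,8,.08),('teal',80,100,.046)]:
    for uv,ar,bb in blobs(p,a,b,(100,0,540,300),amin=150):
        q=(uv[0],bb[1]+bb[3]-.5) if n=='teal' else uv
        X=ray(K,R,t,q,z);print(n,q,bb,X.round(4),(A@(X[:2]-O)).round(4))
cv2.imwrite('pics/w4.png',p[:,:,::-1])
```

```text
7.5 [ 0.48387885 -0.19028395  0.14479534] [3.13878204e+00 7.47503777e-04 2.26838122e-01] [ 1.62126467 -0.18860298  0.25956144]
tcp [-0.11727936 -0.00037686]
green [318.61814556  62.10967099] [302  43  34  39] [ 0.5871 -0.1656  0.08  ] [-0.0112  0.0003]
green [116.87551867  62.28215768] [104  47  22  29] [ 0.5593 -0.0455  0.08  ] [-0.011   0.1235]
yellow [242.39873418  62.00994575] [224  43  38  39] [ 0.5767 -0.1202  0.08  ] [-0.011   0.0469]
red [394.97468354  62.42648491] [377  44  37  39] [ 0.5974 -0.2112  0.08  ] [-0.0114 -0.0465]
red [107.32432432  60.12612613] [100  50  18  20] [ 0.5592 -0.0398  0.08  ] [-0.0098  0.1291]
teal (np.float64(317.71779744346117), np.float64(160.5)) [270 150  99  11] [ 0.5217 -0.1795  0.046 ] [-0.078   0.0015]
```

View pics/w4.png

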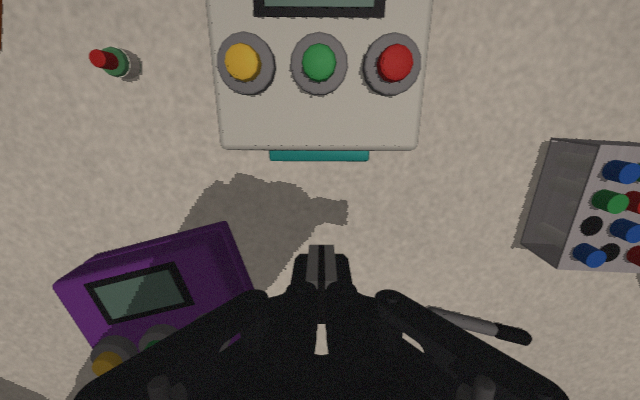

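The tray sits flush at (270-368, 150-161). The keys are at yellow (242,62), green (319,62) and red (395,62). Next I'll go above the green key and approach.

move_arm(
  deltas=[
    [0, 3, 0, 0, 0, 0, 0],
    [0, 6, 0, 0, 0, 0, 0],
    [0, 9, 0, 0, 0, 0, 0],
    [0, 10.6, 0, 0, 0, 0, 0],
    [0, 10.6, 0, 1.5, 0, 0, 0],
    [0, 10.6, 0, 3, 0, 0, 0],
    [0, 10.6, 0, 4.2, 0, 0, 0],
    [0, 10.6, 0, 4.6, 0, 0, 0],
    [0, 10.6, 0, 4.6, 0, 0, 0],
  ],
)

```text
time_s: 8.45
eef_pos: [0.5842, -0.166, 0.0956]
eef_rot: [-3.141, 0.001, 0.225]
force: [-0.5, 0.1, -0.4]
width: -0.0002
grasp_force: 0.0
```

move_arm(
  deltas=[
    [0, 0.2, 0, 0.2, 0, 0, 0],
    [0, 0.2, 0, 0.4, 0, 0, 0],
    [0, 0.2, 0, 0.6, 0, 0, 0],
    [0, 0.2, 0, 0.8, 0, 0, 0],
    [0, 0.2, 0, 0.8, 0, 0, 0],
  ],
)

```text
time_s: 8.95
eef_pos: [0.5873, -0.1656, 0.0883]
eef_rot: [3.141, -0.001, 0.226]
force: [0.7, -0.3, 2.1]
width: -0.0002
grasp_force: 1.2
```

move_arm(
  deltas=[
    [0, 0, 0, 0.1, 0, 0, 0],
    [0, 0, 0, 0.2, 0, 0, 0],
    [0, 0, 0, 0.2, 0, 0, 0],
  ],
)

```text
time_s: 9.25
eef_pos: [0.5873, -0.1656, 0.0863]
eef_rot: [3.141, -0.001, 0.226]
force: [2.2, -0.4, 3.3]
width: -0.0001
grasp_force: 1.6
```

move_arm(
  deltas=[
    [0, 0, 0, 0.1, 0, 0, 0],
    [0, 0, 0, 0.1, 0, 0, 0],
  ],
)

```text
time_s: 9.45
eef_pos: [0.5873, -0.1655, 0.0853]
eef_rot: [3.141, -0.001, 0.226]
force: [1.2, -0.4, 3.7]
width: -0.0002
grasp_force: 1.9
```

move_arm(
  deltas=[
    [0, 0, 0, 0.1, 0, 0, 0],
    [0, 0, 0, 0.1, 0, 0, 0],
  ],
)

```text
time_s: 9.65
eef_pos: [0.5873, -0.1655, 0.085]
eef_rot: [3.141, -0.001, 0.226]
force: [2.0, 0.2, 8.6]
width: -0.0
grasp_force: 4.6
```

The key bottomed out at 8.6 N. I'll lift straight up and withdraw.

move_arm(
  deltas=[
    [0, 0, 0, -0.5, 0, 0, 0],
    [0, 0, 0, -1.5, 0, 0, 0],
    [0, 0, 0, -4, 0, 0, 0],
    [0, 0, 0, -8, 0, 0, 0],
    [0, 0, 0, -12, 0, 0, 0],
    [0, -4, 0, -15, 0, 0, 0],
    [0, -8, 0, -15, 0, 0, 0],
    [0, -12, 0, -15, 0, 0, 0],
    [0, -12, 0, -15, 0, 0, 0],
    [0, -12, 0, -15, 0, 0, 0],
  ],
)

```text
time_s: 10.65
eef_pos: [0.4691, -0.1924, 0.2348]
eef_rot: [3.141, -0.0, 0.225]
force: [1.5, -0.1, -0.2]
width: -0.0
grasp_force: 0.0
```

Run:
```python
from h import *
s,p,d,K,R,t=wrist();print(s['time_s'],s['eef_pos'],s['force'],np.abs(s['qvel']).max())
cv2.imwrite('pics/w5.png',p[:,:,::-1])
O=np.array([.598,-.1633]);A=np.array([[.974,.227],[-.227,.974]])
for n,a,b,z in [('green',45,80,.08),('teal',80,100,.046)]:
    for uv,ar,bb in blobs(p,a,b,(200,0,440,300),amin=100):
        q=(uv[0],bb[1]+bb[3]-.5) if n=='teal' else uv
        X=ray(K,R,t,q,z);u,v=map(int,uv);Z=d[v,u];W=R.T@(Z*np.linalg.inv(K)@[u,v,1]-t)
        print(n,q,bb,(A@(X[:2]-O)).round(4),'depth z',W[2].round(4))
```

```text
10.65 [ 0.46912817 -0.1924213   0.23475784] [ 1.5298742  -0.10554726 -0.15778925] 0.031080339371894226
green [320.58212058  58.44282744] [309  45  24  28] [-0.0115  0.0004] depth z 0.079
teal (np.float64(320.44992295839756), np.float64(132.5)) [284 124  74   9] [-0.0788  0.0009] depth z 0.0446
```

View pics/w5.png

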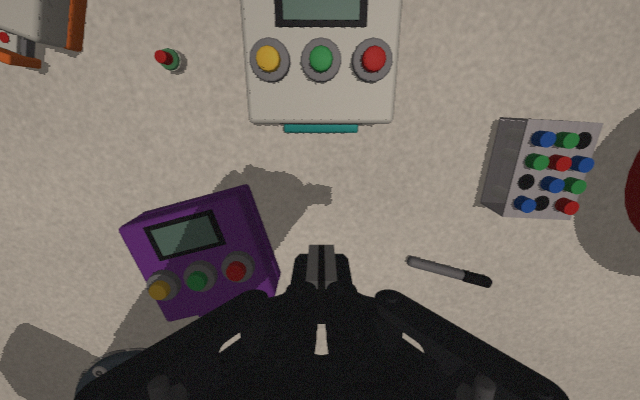

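The tray is home at (284-358, 124-133), and the green key at (321,58) is back up at about 79 mm. The arm is clear and nothing else has moved, so I'll hand in.

```bash
python3 -c "from cell import sign_off;print(sign_off())"
```

```text
the job is handed in; nothing more can be done
None
```

I pushed the teal tray home until it met its stop (about 12 N), pressed the green start key fully down (about 9 N) and let it spring back, then withdrew the hand clear; the job was handed in at about 11 s, with no verdict returned.

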